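# Sticker the wet turning blanks, tray the dry ones

### The arm

A 6-joint arm with a two-finger parallel gripper is mounted at the origin on the work surface. World frame = base frame: x ahead of the robot, y to its left, z up, the work surface at z = 0. Lengths are in mm, angles in rad, forces in N, time in s.
With the tool pointing down it reaches from about 275 to 825 mm from the base axis. Payload 4.9 kg.
Tool frame: the origin (TCP) lies midway between the tips of the shut fingers; the grasp point (between the pads) lies robot.pinch_z behind it (robot.pinch_z is the distance from the TCP to the grasp point, in mm); z points along the fingers, y is the line along which they close (so a half turn about z gives the same grasp; the last joint's range is limited). The gripper opens to 85 mm and grips with 20 to 120 N. Pads are 22 mm wide; open, the fingers measure 114 mm over their backs; the gripper's body (76 mm by 85 mm) begins 54 mm behind the grasp point. The pads swing forward as they close: fully open they stand 13 mm farther back than shut.
Start: joints at [1.133, 0.326, -0.193, 1.052, 0, 1.437], TCP at [164.526, 524.833, 231.281] pointing down, gripper open.
Joint ranges: [-2.65, 2.65], [-0.97, 1.79], [-1.3, 1.35], [-1.93, 2.1], [-1.47, 1.37], [-3.14, 3.14]. Speed limits (rad/s): [2.57, 2.57, 3.14, 3.14, 3.14, 3.14].

### API

Orientations are given as a unit quaternion [x, y, z, w].
In Python, from station import robot, camera, camera_params gives the robot as it stands.
- The arm moves only by the shell command python3 -m inch 'ROWS' [FORCE]. ROWS is a JSON object of lists of equal length, an entry for each row: "linear": the shift along the tool's x, y, z normalised to -1 to 1, where 1 is 0.3 m, a list of three; "twist": the turn, a rotation vector about the tool's x, y, z normalised to -1 to 1, where 1 is 2 pi rad, a list of three; "gripper": the gripper's target within -1 to 1 (fully open at 1, half-way at 0, shut at -1). In form: {"linear": [[x, y, z], ...], "twist": [[wx, wy, wz], ...], "gripper": [gripper, ...]}. A call has 1 to 12 rows; each row is the pose to reach, as a shift and turn from the pose commanded when the call began, along the tool's axes at that moment, turning the shorter way round; what a row does not reach only later rows make up. A row lasts 1/8 s, in which the tool goes at most 62.5 mm and 10.7 degrees, less where a joint would pass 70% of its speed; a pose out of reach is approached as far as the arm can. A call with a number of a shift or a turn outside -1 to 1 is refused whole. A call with a gripper value outside its range is refused whole. The fingers move at their own pace and stop on an object; FORCE is the grip in N (left out, the last holds). Time passes only in rows, so rows that repeat a pose let the fingers close. It gives the time, the measured TCP pose, the force, the opening and the grip force at its end, in the units of the state.
- robot.get_state(): the state, without advancing time (a new reading comes with each control period).
- camera(name): name is "scene" or "top" or "wrist"; returns the picture (420x560x3 uint8, red, green, blue); there is no depth.
- camera_params(name): a dict with "vertical_fov" (degrees; the focal length in pixels is half the picture's height over the tangent of half this angle, whatever the lens; pixels are square), "cx", "cy" (the principal point, pixels), "eye" and "attitude" of the camera in the world. Camera axes: x right, y down, z forward; pixel columns grow to the right and rows downward; lengths in mm; the calibration is good to about 2 mm. The wrist camera is an equidistant fisheye: a pixel r from the principal point sees the ray r / f radians off the axis. A picture is of the moment at which its call begins: read the wrist's pose just before it. camera_params takes no time and is no camera call; for the wrist camera it gives the pose at the moment of the call.
- robot.finish_job(): hands the job in; it is judged then, once.
The state is a dict: "time_s": time; "joint_pos": joint angles; "joint_velocities": joint speeds; "tau": joint torques, N m; "tcp_pos": TCP position; "orientation": TCP orientation; "wrist_force": force on the tool from outside, world axes, zero at the start; "ft_torque": the same for the moment, N m; "finger_gap": finger opening in mm; "grip_force": force on a finger pad.
Only numpy, scipy, OpenCV 4.12 (cv2) and the standard library are available. Lean on these libraries where they do the work, as an engineer would, in place of code of your own. Each camera call takes 0.05 s, during which the arm holds its last target. There are 200 camera calls.

### The job

The three square turning blanks look alike, but one or two of them are still wet and weigh about twice as much as the dry ones: feel each one's weight. Lay the loose spacer stick across the boards of the drying stack at its bare end (the end nearer the robot), parallel to the stick already there, and lay every wet blank level across both sticks, pointing the way the boards run, and every dry blank flat in the empty tray. Set the wood down rather than dropping it, and leave the small turned pieces that stand among them where they are.

Things in the scene. Friction and masses are not known exactly. Their poses are not given: they have to be found in the camera images.
- blank_a_center (a point): square turning blank of plain pale wood, 130 long x 48 wide x 48 high (mm), lying on the bench; the three look exactly alike. A dry one weighs 0.14 to 0.16 kg, a wet one 0.30 to 0.36 kg; one or two of the three are wet, which ones varies. The point is its centre, 24 mm above its underside; x runs along its length, z is up
- blank_b_center (a point): square turning blank of plain pale wood, 130 long x 48 wide x 48 high (mm), lying on the bench; the three look exactly alike. A dry one weighs 0.14 to 0.16 kg, a wet one 0.30 to 0.36 kg; one or two of the three are wet, which ones varies. The point is its centre, 24 mm above its underside; x runs along its length, z is up
- blank_c_center (a point): square turning blank of plain pale wood, 130 long x 48 wide x 48 high (mm), lying on the bench; the three look exactly alike. A dry one weighs 0.14 to 0.16 kg, a wet one 0.30 to 0.36 kg; one or two of the three are wet, which ones varies. The point is its centre, 24 mm above its underside; x runs along its length, z is up
- stick_center (a point): loose spacer stick of wood, 200 long x 18 x 18 (mm), lying on the bench; the point is its centre, 9 mm above its underside; x runs along its length
- stack: drying stack, fixed, left or right of the robot: three boards side by side on bearers, 190 long (x, along the boards) x 190 wide (y). Origin under its centre, on the bench; boards' top 40 mm up. Room on the sticks for two blanks along x, centres near y = +45 and -45 mm; lying there, a blank's centre is 82 mm above the bench
- fixed_stick (a point): centre of the spacer stick (200 x 18 x 18 mm) already tacked down across the boards, along the stack's y, 50 mm from the stack's middle on its +x side (away from the robot); its top is 58 mm above the bench. Axes as the stack's. The end at -x is bare: the loose stick belongs there, its middle near x = -50, y = 0 mm of the stack
- tray: shallow open plywood tray, fixed, empty, on the side opposite the stack: 190 (x) x 240 (y) outside, walls 5 thick, rim 22 and floor 5 above the bench (mm). Origin under its centre, on the bench. Room for two blanks along x, centres near y = +48 and -48 mm; lying there, a blank's centre is 29 mm above the bench
- egg_cup_center (a point): bystander: turned wooden egg cup, 42 across, 56 high, standing among the blanks (mm); the point is half-way up
- goblet_center (a point): bystander: small turned wooden goblet, 36 across, 68 high, standing (mm); the point is half-way up
- spindle_center (a point): bystander: short turned wooden finial, 34 across, 64 high, standing (mm); the point is half-way up
Things that resemble listed ones, but are neither listed nor needed, are in the scene too. What is shaped like the part that bears blank_b_center but pink or purple is not meant.

How it is judged (in metres and radians):
At the end, for the whole second after the job is handed in: Stick flat on the boards, square to them within 0.2 rad, 25-85 mm from the middle on the bare side, within 30 mm of the centre line. Wet blanks level on both sticks, along the boards within 0.25 rad, within 85 mm of the centre line. Dry blanks level on the tray floor. All at rest (x of stick_center in the frame of stack between -0.085 and -0.025 m and y of stick_center in the frame of stack between -0.03 and 0.03 m and z of stick_center in the frame of stack between 0.044 and 0.054 m and angle between the x axis of stick_center and the y axis of stack, either way round below 0.2 rad and ((z of blank_a_center in the frame of stack between 0.078 and 0.088 m and y of blank_a_center in the frame of stack between -0.085 and 0.085 m and angle between the x axis of blank_a_center and the x axis of stack, either way round below 0.25 rad and angle between blank_a_center's own x axis and vertical between 1.51 and 1.63 rad and contact force between blank_a and stick above 0.2 N and contact force between blank_a and stack above 0.2 N and contact force between blank_a and anything else above 2.4 N) or (z of blank_a_center in the frame of tray between 0.024 and 0.034 m and y of blank_a_center in the frame of tray between -0.115 and 0.115 m and x of blank_a_center in the frame of tray between -0.09 and 0.09 m and angle between blank_a_center's own x axis and vertical between 1.51 and 1.63 rad and contact force between blank_a and tray above 0.5 N and contact force between blank_a and anything else below 2.4 N)) and ((z of blank_b_center in the frame of stack between 0.078 and 0.088 m and y of blank_b_center in the frame of stack between -0.085 and 0.085 m and angle between the x axis of blank_b_center and the x axis of stack, either way round below 0.25 rad and angle between blank_b_center's own x axis and vertical between 1.51 and 1.63 rad and contact force between blank_b and stick above 0.2 N and contact force between blank_b and stack above 0.2 N and contact force between blank_b and anything else above 2.4 N) or (z of blank_b_center in the frame of tray between 0.024 and 0.034 m and y of blank_b_center in the frame of tray between -0.115 and 0.115 m and x of blank_b_center in the frame of tray between -0.09 and 0.09 m and angle between blank_b_center's own x axis and vertical between 1.51 and 1.63 rad and contact force between blank_b and tray above 0.5 N and contact force between blank_b and anything else below 2.4 N)) and ((z of blank_c_center in the frame of stack between 0.078 and 0.088 m and y of blank_c_center in the frame of stack between -0.085 and 0.085 m and angle between the x axis of blank_c_center and the x axis of stack, either way round below 0.25 rad and angle between blank_c_center's own x axis and vertical between 1.51 and 1.63 rad and contact force between blank_c and stick above 0.2 N and contact force between blank_c and stack above 0.2 N and contact force between blank_c and anything else above 2.4 N) or (z of blank_c_center in the frame of tray between 0.024 and 0.034 m and y of blank_c_center in the frame of tray between -0.115 and 0.115 m and x of blank_c_center in the frame of tray between -0.09 and 0.09 m and angle between blank_c_center's own x axis and vertical between 1.51 and 1.63 rad and contact force between blank_c and tray above 0.5 N and contact force between blank_c and anything else below 2.4 N)) and linear speed of each of blank_a, blank_b, blank_c, stick below 0.02 m/s); the robot touches nothing.
It fails at once if a blank or the stick is dropped or thrown (faster than 0.9 m/s out of the grip, a fall of about 40 mm) ((linear speed of blank_a above 0.9 m/s and contact force between blank_a and the fingers below 0.05 N) or (linear speed of blank_b above 0.9 m/s and contact force between blank_b and the fingers below 0.05 N) or (linear speed of blank_c above 0.9 m/s and contact force between blank_c and the fingers below 0.05 N) or (linear speed of stick above 0.9 m/s and contact force between stick and the fingers below 0.05 N)).
It fails at once if one of the turned pieces standing among the blanks is knocked over or shoved by more than 40 mm (distance of any of egg_cup_center, goblet_center, spindle_center from where it was at the start of the episode above 0.04 m).
It also fails if it takes over 72 s, if anything falls off the work surface, if the arm or the gripper's body presses on something with over 40 N, if the wrist force passes 120 N, or if a joint passes its speed limit or range.

## Working session

There is one attempt and no reset: what is moved stays moved. The work goes in short steps, Python scripts to look and compute and a shell command to move; the robot and the scene stay as the last step left them, time stands still between calls to the robot, and variables do not carry over. Pictures are saved under pics/ and viewed, at most 10 in all, crops included, and the job is handed in when it is done.

```bash
mkdir -p pics; ls
python3 - <<'E'
from station import robot, camera, camera_params
import cv2,json
s=robot.get_state();print(s, robot.pinch_z)
for n in("top","scene"):
    print(n,camera_params(n)); cv2.imwrite(f"pics/{n}0.png",camera(n)[:,:,::-1])
print(camera_params("wrist"))
E
```

```text
pics
{'time_s': 0.0, 'joint_pos': array([ 1.13280608e+00,  3.26979485e-01, -1.93577321e-01,  1.05203104e+00,
       -5.24034798e-06,  1.43658340e+00]), 'joint_velocities': array([-0.0002792 , -0.00070176, -0.00018562,  0.00129767,  0.00062788,
        0.00074589]), 'tau': array([-1.75854359e-03, -4.43394899e+01,  2.62440276e+01,  1.54067535e-02,
       -3.83441156e-04, -3.51121543e-06]), 'tcp_pos': array([164.26297697, 524.27562393, 230.48496471]), 'orientation': array([ 1.51305255e-01,  9.88486680e-01, -8.60085697e-04, -2.50282051e-04]), 'wrist_force': array([ 0.68448905,  0.5922589 , -0.322989  ]), 'ft_torque': array([-0.03610899,  0.00749816, -0.01481664]), 'grip_force': 0.0, 'finger_gap': 85.87640457930087} 18.700000000000003
top {'vertical_fov': 50.13169976768144, 'cx': 275.64561550069254, 'cy': 205.15484512017304, 'eye': array([ 368.69507888,  -16.82877167, 1213.06167511]), 'attitude': array([-0.70067029,  0.71187847, -0.03235916,  0.03525738])}
scene {'vertical_fov': 53.76628163701203, 'cx': 275.0048202994349, 'cy': 217.21316527247873, 'eye': array([ 828.23815904, -658.87459673,  736.75043279]), 'attitude': array([ 0.88286248,  0.22362367, -0.10318683, -0.39987344])}
{'vertical_fov': 65.70646984690485, 'cx': 281.9248768778438, 'cy': 215.27962887382932, 'eye': array([ 87.45167234, 547.75238923, 373.48553381]), 'attitude': array([0.79598609, 0.58450412, 0.09281084, 0.12707176])}
```

View pics/top0.png

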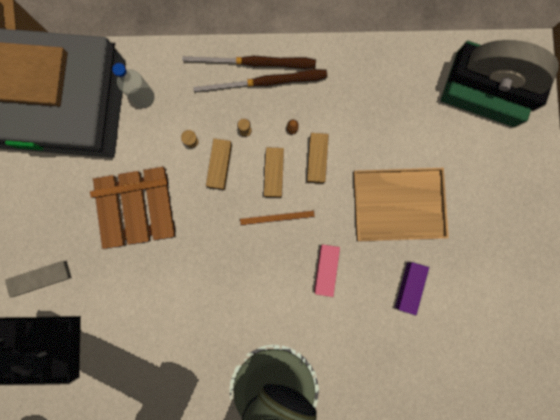

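View pics/scene0.png

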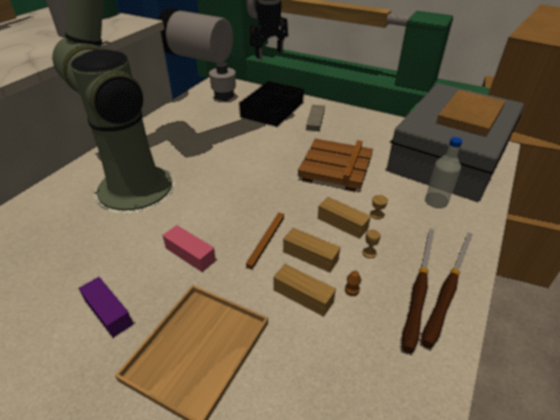

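The top view shows the robot at the bottom, with +x up and +y left. The blanks are at about (219,163), (274,172) and (317,157), and the loose stick is at (277,217). The stack is at (133,207) with its fixed stick at the top, and the tray is at (400,205). The turned pieces stand at (189,138), (243,127) and (292,126). I'll fit projected boxes to colour masks.

```bash
cat > h.py <<'E'
import numpy as np, cv2
from scipy.spatial.transform import Rotation as R
from scipy.optimize import minimize
def proj(p,P):
    f=210/np.tan(np.radians(p["vertical_fov"]/2)); q=R.from_quat(p["attitude"]).inv().apply(np.atleast_2d(P)-p["eye"])
    return np.c_[p["cx"]+f*q[:,0]/q[:,2],p["cy"]+f*q[:,1]/q[:,2]]
def ray(p,uv,z):
    f=210/np.tan(np.radians(p["vertical_fov"]/2))
    d=R.from_quat(p["attitude"]).apply([(uv[0]-p["cx"])/f,(uv[1]-p["cy"])/f,1]); e=p["eye"]
    return e+d*(z-e[2])/d[2]
def box(x,y,a,L,W,z0,z1):
    c,s=np.cos(a),np.sin(a)
    return np.array([[x+c*u-s*v,y+s*u+c*v,z] for u in(-L/2,L/2) for v in(-W/2,W/2) for z in(z0,z1)])
def sil(p,P,S=4):
    m=np.zeros((420*S,560*S),np.uint8); h=cv2.convexHull((proj(p,P)*S+S/2).astype(np.float32))
    cv2.fillConvexPoly(m,np.round(h).astype(np.int32),1); return m
def fit(p,mask,x0,L,W,z0,z1):
    M=cv2.resize(mask,None,fx=4,fy=4,interpolation=cv2.INTER_LINEAR)>127
    def c(v):
        s=sil(p,box(v[0],v[1],v[2],L,W,z0,z1))>0
        return -(s&M).sum()/(s|M).sum()
    best=min((minimize(c,[x0[0],x0[1],a],method="Nelder-Mead",options=dict(initial_simplex=[[x0[0],x0[1],a],[x0[0]+15,x0[1],a],[x0[0],x0[1]+15,a],[x0[0],x0[1],a+.2]],xatol=.05,fatol=1e-4)) for a in(x0[2]-.2,x0[2]+.1)),key=lambda r:r.fun)
    return np.round(best.x,3),round(-best.fun,3)
E
python3 - <<'E'
from h import *
from station import camera_params
p=camera_params("top"); im=cv2.imread("pics/top0.png"); hsv=cv2.cvtColor(im,cv2.COLOR_BGR2HSV)
print(proj(p,[[0,0,0]]), "bench S", np.median(hsv[...,1]))
m=((hsv[...,1]>95)&(hsv[...,0]<28)).astype(np.uint8)*255
cv2.imwrite("pics/m.png",m)
n,l,st,ce=cv2.connectedComponentsWithStats(m)
def one(uv,close=0):
    r=m
    if close: r=cv2.morphologyEx(m,cv2.MORPH_CLOSE,np.ones((close,close)))
    n,l=cv2.connectedComponents(r); return (l==l[uv[1],uv[0]]).astype(np.uint8)*255
for nm,uv,L,W,z0,z1,a,cl in [("L",(219,163),130,48,0,48,0,0),("M",(274,172),130,48,0,48,0,0),("R",(317,157),130,48,0,48,0,0),("stick",(277,217),200,18,0,18,1.6,0),("tray",(400,205),190,240,0,22,0,0),("stack",(133,207),190,190,0,40,0.1,11),]:
    k=one(uv,cl); print(nm,(k>0).sum(),fit(p,k,[*ray(p,uv,z1)[:2],a],L,W,z0,z1))
for nm,uv,h in [("egg",(189,138),28),("gob",(243,127),34),("spin",(292,126),32)]:
    k=one(uv)>0; c=np.argwhere(k).mean(0)[::-1]; print(nm,k.sum(),c,ray(p,c,h))
# stack via fixed stick ends and board corners by eye
for uv,z in [((92,192),58),((167,184),58)]: print(ray(p,uv,z))
E
```

```text
[[273.66319886 390.16250672]] bench S 56.0
L 935 (array([ 5.97021e+02,  1.38771e+02, -1.44000e-01]), np.float64(0.889))
M 890 (array([ 5.73697e+02, -8.15500e+00, -6.30000e-02]), np.float64(0.931))
R 919 (array([ 6.10279e+02, -1.25390e+02, -9.10000e-02]), np.float64(0.926))
stick 493 (array([451.763, -15.311,   1.666]), np.float64(0.895))
tray 6440 (array([ 4.82139e+02, -3.46010e+02,  2.00000e-02]), np.float64(0.982))
stack 5294 (array([4.83884e+02, 3.65904e+02, 1.58000e-01]), np.float64(0.951))
egg 223 [189.08071749 138.33632287] [666.90396694 217.36126256  28.        ]
gob 184 [244.13043478 127.04891304] [693.78191974  68.39933536  34.        ]
spin 132 [292.06818182 126.5530303 ] [693.50817254 -60.31364933  32.        ]
[521.55484385 463.34803318  58.        ]
[539.34008234 268.53465147  58.        ]
```

View pics/m.png

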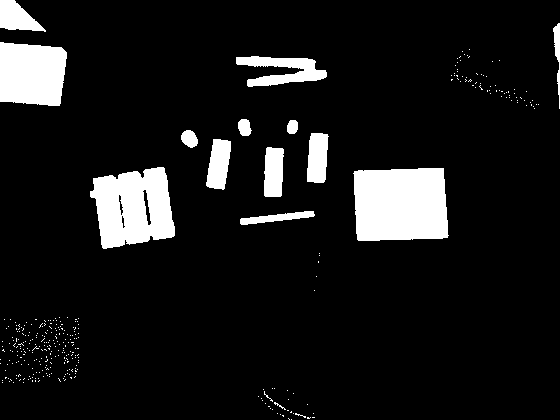

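The masks are clean. I'll fit the stack properly, boards plus fixed stick, and write a planner for the rows.

```bash
cat >> h.py <<'E'
def rows(*goals):
    "goals (x,y,z,psi): TCP and world angle of tool y (mod pi), tool down; prints normalised linear & twist"
    from station import robot
    s=robot.get_state(); q=R.from_quat(s["orientation"]); t0=s["tcp_pos"]
    print("t",round(s["time_s"],2),"tcp",np.round(t0,1),"gap",round(s["finger_gap"],1),"grip",round(s["grip_force"],1),"F",np.round(s["wrist_force"],2))
    y=q.apply([0,1,0]); cur=np.arctan2(y[1],y[0])
    for x,yy,z,psi in goals:
        d=(psi-cur+np.pi/2)%np.pi-np.pi/2; psi2=cur+d
        Y=np.array([np.cos(psi2),np.sin(psi2),0]); Z=np.array([0,0,-1.]); T=R.from_matrix(np.c_[np.cross(Y,Z),Y,Z])
        print(np.round(q.inv().apply(np.array([x,yy,z])-t0)/300,3).tolist(),np.round((q.inv()*T).as_rotvec()/(2*np.pi),3).tolist(), "mm",round(np.linalg.norm(np.array([x,yy,z])-t0)),"deg",round(np.degrees(d)))
E
python3 - <<'E'
from h import *
from station import camera_params
p=camera_params("top"); im=cv2.imread("pics/top0.png"); m=cv2.imread("pics/m.png",0)
r=cv2.morphologyEx(m,cv2.MORPH_CLOSE,np.ones((11,11)))
n,l=cv2.connectedComponents(r); M=cv2.resize((l==l[207,133]).astype(np.uint8)*255,None,fx=4,fy=4)>127
def c(v):
    x,y,a=v; k=np.array([np.cos(a),np.sin(a)])*50
    s=(sil(p,box(x,y,a,190,190,22,40))|sil(p,box(x+k[0],y+k[1],a,18,200,40,58)))>0
    return -(s&M).sum()/(s|M).sum()
for a in(.08,.16):
    b=minimize(c,[482,363,a],method="Nelder-Mead",options=dict(initial_simplex=[[482,363,a],[492,363,a],[482,373,a],[482,363,a+.05]],fatol=1e-4)); print(b.x,b.fun)
rows((451.8,-15.3,110,0.095),(451.8,-15.3,2,0.095))
E
```

```text
[4.83394329e+02 3.63267366e+02 1.61096618e-01] -0.9749740514358205
[4.83053307e+02 3.63149388e+02 1.57462497e-01] -0.975195069024424
t 0.1 tcp [164.3 524.3 230.6] gap 85.4 grip 0.0 F [0.46 0.12 0.75]
[-1.453, -1.429, 0.404] [-0.0, 0.0, 0.187] mm 623 deg -67
[-1.453, -1.428, 0.764] [-0.0, 0.0, 0.187] mm 653 deg -67
```

```bash
python3 -m inch '{"linear":[[-1,-0.983,0.2],[-1,-0.983,0.2],[-1,-0.983,0.2],[-1,-0.983,0.2],[-1,-0.983,0.2],[-1,-0.983,0.2],[-1,-0.983,0.2],[-1,-0.983,0.2]],"twist":[[0,0,0.187],[0,0,0.187],[0,0,0.187],[0,0,0.187],[0,0,0.187],[0,0,0.187],[0,0,0.187],[0,0,0.187]],"gripper":[1,1,1,1,1,1,1,1]}' 40; python3 -c "
from h import *
rows((451.8,-15.3,60,0.095),(451.8,-15.3,2,0.095))"
```

```text
time_s: 1.1
tcp_pos: [363.5, 151.1, 170.8]
orientation: [0.676, 0.737, -0.0, -0.0]
wrist_force: [-1.1, -0.0, -0.4]
finger_gap: 85.5
grip_force: 0.0
t 1.1 tcp [363.5 151.1 170.8] gap 85.5 grip 0.0 F [-1.06 -0.04 -0.37]
[-0.578, 0.246, 0.369] [-0.0, 0.0, -0.002] mm 219 deg 1
[-0.577, 0.246, 0.563] [-0.0, 0.0, -0.002] mm 253 deg 1
```

```bash
python3 -m inch '{"linear":[[-0.578,0.246,0.37],[-0.578,0.246,0.37],[-0.578,0.246,0.37],[-0.578,0.246,0.37],[-0.578,0.246,0.37],[-0.578,0.246,0.37]],"twist":[[0,0,-0.002],[0,0,-0.002],[0,0,-0.002],[0,0,-0.002],[0,0,-0.002],[0,0,-0.002]],"gripper":[1,1,1,1,1,1]}' 40
python3 - <<'E'
from h import *
from station import camera
cv2.imwrite("pics/w1.png",camera("wrist")[:,:,::-1])
rows((451.8,-15.3,60,0.095),(451.8,-15.3,2,0.095))
E
```

```text
time_s: 1.85
tcp_pos: [451.3, -10.8, 60.5]
orientation: [0.669, 0.744, -0.0, -0.001]
wrist_force: [0.5, 0.6, -0.1]
finger_gap: 85.7
grip_force: 0.0
t 1.9 tcp [451.5 -10.7  60.8] gap 85.7 grip 0.0 F [-0.96  0.22 -0.38]
[-0.015, -0.001, 0.003] [-0.0, -0.0, 0.002] mm 5 deg -1
[-0.015, -0.001, 0.196] [-0.0, -0.0, 0.002] mm 59 deg -1
```

View pics/w1.png

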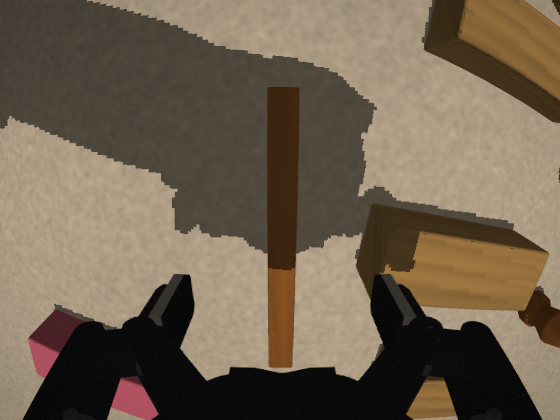

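The stick at column 282 is centred between the fingers. The right finger is close to the middle blank, so I'll half-close before going down.

```bash
python3 -m inch '{"linear":[[-0.015,0,0],[-0.015,0,0],[-0.015,0,0],[-0.015,0,0.1],[-0.015,0,0.196],[-0.015,0,0.196],[-0.015,0,0.196],[-0.015,0,0.196],[-0.015,0,0.196],[-0.015,0,0.196]],"twist":[[0,0,0],[0,0,0],[0,0,0],[0,0,0],[0,0,0],[0,0,0],[0,0,0],[0,0,0],[0,0,0],[0,0,0]],"gripper":[-0.1,-0.1,-0.1,-0.1,-0.1,-0.1,-1,-1,-1,-1]}' 40; python3 -m inch '{"linear":[[0,0,0],[0,0,-0.2],[0,0,-0.4],[0,0,-0.4],[0,0,-0.4]],"twist":[[0,0,0],[0,0,0],[0,0,0],[0,0,0],[0,0,0]],"gripper":[-1,-1,-1,-1,-1]}'; python3 -c "
from h import *
rows((431.6,354.9,120,0.155),(431.6,354.9,43,0.155))"
```

```text
time_s: 3.15
tcp_pos: [453.0, -16.8, 2.2]
orientation: [0.669, 0.743, 0.0, 0.0]
wrist_force: [-0.8, -0.0, 6.0]
finger_gap: 17.1
grip_force: 40.0
time_s: 3.78
tcp_pos: [452.3, -16.6, 121.5]
orientation: [0.669, 0.743, 0.0, 0.0]
wrist_force: [-0.2, 0.5, -1.7]
finger_gap: 17.3
grip_force: 39.4
t 3.77 tcp [452.3 -16.6 121.5] gap 17.3 grip 39.4 F [-0.25  0.54 -1.67]
[1.239, 0.061, 0.005] [0.0, 0.0, -0.008] mm 372 deg 3
[1.239, 0.061, 0.261] [0.0, 0.0, -0.008] mm 380 deg 3
```

```bash
python3 -m inch '{"linear":[[1,0.05,0],[1,0.05,0],[1,0.05,0],[1,0.05,0],[1,0.05,0],[1,0.05,0],[1,0.05,0],[1,0.05,0]],"twist":[[0,0,-0.008],[0,0,-0.008],[0,0,-0.008],[0,0,-0.008],[0,0,-0.008],[0,0,-0.008],[0,0,-0.008],[0,0,-0.008]],"gripper":[-1,-1,-1,-1,-1,-1,-1,-1]}' 40;  python3 -c "
from h import *
rows((431.6,354.9,120,0.155),(431.6,354.9,43,0.155))"
```

```text
time_s: 4.78
tcp_pos: [435.6, 281.8, 120.7]
orientation: [0.651, 0.759, -0.001, -0.0]
wrist_force: [0.5, -0.3, -0.1]
finger_gap: 17.2
grip_force: 39.3
t 4.78 tcp [435.6 281.8 120.7] gap 17.2 grip 39.3 F [ 0.5  -0.32 -0.11]
[0.243, 0.024, 0.002] [-0.0, 0.0, -0.0] mm 73 deg 0
[0.243, 0.025, 0.259] [-0.0, 0.0, -0.0] mm 107 deg 0
```

```bash
python3 -m inch '{"linear":[[0.243,0.024,0],[0.243,0.024,0],[0.243,0.024,0],[0.243,0.024,0.12],[0.243,0.024,0.22],[0.243,0.024,0.24],[0.243,0.024,0.25],[0.243,0.024,0.255],[0.243,0.024,0.259],[0.243,0.024,0.259],[0.243,0.024,0.259]],"twist":[[0,0,0],[0,0,0],[0,0,0],[0,0,0],[0,0,0],[0,0,0],[0,0,0],[0,0,0],[0,0,0],[0,0,0],[0,0,0]],"gripper":[-1,-1,-1,-1,-1,-1,-1,-1,-1,-1,-1]}' 40
```

```text
time_s: 6.15
tcp_pos: [432.0, 356.6, 44.1]
orientation: [0.65, 0.76, 0.0, 0.0]
wrist_force: [-0.1, -1.4, -0.8]
finger_gap: 17.0
grip_force: 39.3
```

```bash
python3 -m inch '{"linear":[[0,0,0.006],[0,0,0.006],[0,0,0.006],[0,0,0.006],[0,0,0.006],[0,0,-0.2],[0,0,-0.4],[0,0,-0.4],[0,0,-0.4]],"twist":[[0,0,0],[0,0,0],[0,0,0],[0,0,0],[0,0,0],[0,0,0],[0,0,0],[0,0,0],[0,0,0]],"gripper":[-1,-1,0,0,0,0.3,1,1,1]}' 40
python3 - <<'E'
from h import *
from station import camera
cv2.imwrite("pics/w2.png",camera("wrist")[:,:,::-1])
rows((597,138.8,130,1.427),(597,138.8,7,1.427))
E
```

```text
time_s: 7.28
tcp_pos: [431.8, 356.3, 163.7]
orientation: [0.65, 0.76, 0.0, 0.0]
wrist_force: [-0.9, 0.0, -1.2]
finger_gap: 85.4
grip_force: 0.0
t 7.33 tcp [431.2 355.9 162.8] gap 85.2 grip 0.0 F [-1.66 -0.21 -0.68]
[-0.8, 0.435, 0.109] [-0.0, -0.0, -0.202] mm 275 deg 73
[-0.8, 0.435, 0.519] [-0.0, -0.0, -0.202] mm 315 deg 73
```

View pics/w2.png

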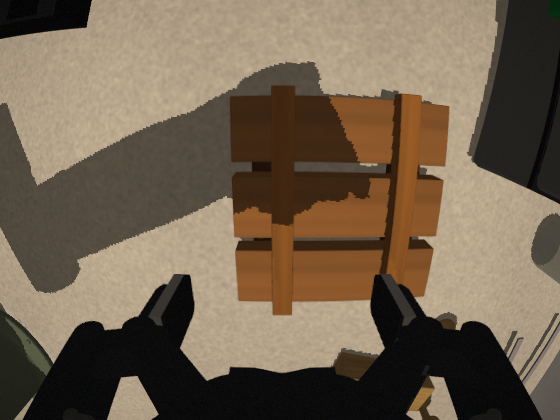

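The loose stick lies square across the boards (column 283, rows 86–315), with both ends overhanging evenly. Next is the left blank.

```bash
python3 -m inch '{"linear":[[-0.8,0.435,0.1],[-0.8,0.435,0.1],[-0.8,0.435,0.1],[-0.8,0.435,0.1],[-0.8,0.435,0.1],[-0.8,0.435,0.1],[-0.8,0.435,0.1],[-0.8,0.435,0.1],[-0.8,0.435,0.1]],"twist":[[0,0,-0.202],[0,0,-0.202],[0,0,-0.202],[0,0,-0.202],[0,0,-0.202],[0,0,-0.202],[0,0,-0.202],[0,0,-0.202],[0,0,-0.202]],"gripper":[1,1,1,1,1,1,1,1,1]}' 40
python3 - <<'E'
from h import *
from station import camera
cv2.imwrite("pics/w3.png",camera("wrist")[:,:,::-1])
rows((597,138.8,130,1.427),(597,138.8,7,1.427))
E
```

```text
time_s: 8.45
tcp_pos: [597.1, 139.4, 132.7]
orientation: [0.075, 0.997, -0.0, -0.001]
wrist_force: [0.2, -0.4, -0.3]
finger_gap: 85.3
grip_force: 0.0
t 8.5 tcp [597.3 139.5 133. ] gap 85.4 grip 0.0 F [ 0.28  0.27 -0.68]
[0.001, -0.003, 0.01] [-0.0, -0.0, -0.001] mm 3 deg 0
[0.0, -0.002, 0.42] [-0.0, -0.0, -0.001] mm 126 deg 0
```

View pics/w3.png

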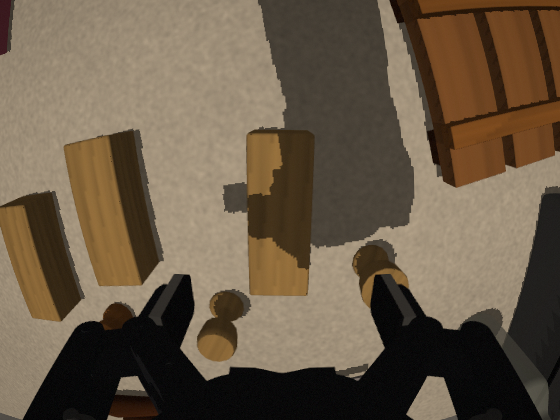

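Blank centred at column 280, aligned with the fingers, with the egg cup and goblet clear. I'll grip, lift and weigh it.

```bash
cat > weigh.py <<'E'
from h import *
from station import camera,robot
f=[]
for i in range(8): f.append(robot.get_state()["wrist_force"][2]); camera("top")
print("Fz",np.round(np.mean(f),2),np.round(f,1))
E
python3 weigh.py; python3 -m inch '{"linear":[[0,-0.002,0.2],[0,-0.002,0.35],[0,-0.002,0.42],[0,-0.002,0.42],[0,-0.002,0.42],[0,-0.002,0.42],[0,-0.002,0.42],[0,-0.002,0.2],[0,-0.002,0],[0,-0.002,0],[0,-0.002,0],[0,-0.002,0]],"twist":[[0,0,0],[0,0,0],[0,0,0],[0,0,0],[0,0,0],[0,0,0],[0,0,0],[0,0,0],[0,0,0],[0,0,0],[0,0,0],[0,0,0]],"gripper":[1,1,1,1,-1,-1,-1,-1,-1,-1,-1,-1]}' 50; python3 weigh.py; python3 -c "
from h import *
k=.158;c,s=np.cos(k),np.sin(k)
for y in(45,-45):
  x0,y0=483-s*y,363+c*y; print(y); rows((x0,y0,150,k+np.pi/2),(x0,y0,66,k+np.pi/2))
for y in(48,-48): print('tray',y);rows((482,-346+y,150,.02+np.pi/2),(482,-346+y,14,.02+np.pi/2))"
```

```text
Fz -0.19 [-0.7  0.2 -0.8 -0.1 -0.2  0.2 -0.  -0.1]
time_s: 10.4
tcp_pos: [596.2, 138.6, 131.8]
orientation: [0.073, 0.997, -0.0, -0.002]
wrist_force: [-0.1, 0.4, -1.8]
finger_gap: 47.6
grip_force: 52.6
Fz -1.47 [-1.8 -1.8 -1.3 -1.4 -1.  -1.2 -1.1 -2.3]
45
t 10.8 tcp [597.7 138.8 133.4] gap 47.6 grip 52.6 F [-0.05 -0.54 -1.33]
[0.532, 0.826, -0.055] [-0.0, -0.0, -0.048] mm 295 deg 17
[0.532, 0.827, 0.225] [-0.0, -0.0, -0.048] mm 303 deg 17
-45
t 10.8 tcp [597.7 138.8 133.4] gap 47.6 grip 52.6 F [-0.05 -0.54 -1.33]
[0.442, 0.54, -0.055] [-0.0, -0.0, -0.048] mm 210 deg 17
[0.442, 0.54, 0.225] [-0.0, -0.0, -0.048] mm 220 deg 17
tray 48
t 10.8 tcp [597.7 138.8 133.4] gap 47.6 grip 52.6 F [-0.05 -0.54 -1.33]
[0.169, -1.497, -0.055] [-0.0, -0.0, -0.027] mm 452 deg 10
[0.168, -1.497, 0.398] [-0.0, -0.0, -0.027] mm 467 deg 10
tray -48
t 10.8 tcp [597.7 138.8 133.4] gap 47.6 grip 52.6 F [-0.05 -0.54 -1.33]
[0.122, -1.813, -0.055] [-0.0, -0.0, -0.027] mm 545 deg 10
[0.122, -1.813, 0.398] [-0.0, -0.0, -0.027] mm 558 deg 10
```

Net lift force is 1.3 N, so the left blank is dry and goes to the tray's far slot.

```bash
python3 -m inch '{"linear":[[0.07,-1,0],[0.07,-1,0],[0.07,-1,0],[0.07,-1,0],[0.07,-1,0],[0.07,-1,0]],"twist":[[0,0,-0.027],[0,0,-0.027],[0,0,-0.027],[0,0,-0.027],[0,0,-0.027],[0,0,-0.027]],"gripper":[-1,-1,-1,-1,-1,-1]}' 50;  python3 -c "
from h import *
for y in(48,-48): rows((482,-346+y,100,.02+np.pi/2),(482,-346+y,13,.02+np.pi/2))"
```

```text
time_s: 11.55
tcp_pos: [532.7, -158.5, 134.0]
orientation: [-0.009, 1.0, -0.0, 0.0]
wrist_force: [0.4, 0.7, -1.5]
finger_gap: 47.3
grip_force: 52.8
t 11.55 tcp [ 532.7 -158.5  134. ] gap 47.3 grip 52.8 F [ 0.4   0.65 -1.49]
[0.177, -0.462, 0.114] [-0.0, 0.0, -0.0] mm 152 deg 0
[0.177, -0.462, 0.404] [-0.0, 0.0, -0.0] mm 192 deg 0
t 11.55 tcp [ 532.7 -158.5  134. ] gap 47.3 grip 52.8 F [ 0.4   0.65 -1.49]
[0.182, -0.782, 0.114] [-0.0, 0.0, -0.0] mm 243 deg 0
[0.183, -0.782, 0.404] [-0.0, 0.0, -0.0] mm 270 deg 0
```

```bash
python3 -m inch '{"linear":[[0.182,-0.782,0.05],[0.182,-0.782,0.05],[0.182,-0.782,0.05],[0.182,-0.782,0.05],[0.182,-0.782,0.1],[0.182,-0.782,0.2],[0.182,-0.782,0.3],[0.182,-0.782,0.36],[0.182,-0.782,0.38],[0.182,-0.782,0.39],[0.182,-0.782,0.397],[0.182,-0.782,0.397]],"twist":[[0,0,0],[0,0,0],[0,0,0],[0,0,0],[0,0,0],[0,0,0],[0,0,0],[0,0,0],[0,0,0],[0,0,0],[0,0,0],[0,0,0]],"gripper":[-1,-1,-1,-1,-1,-1,-1,-1,-1,-1,-1,-1]}' 50;  python3 weigh.py
```

```text
time_s: 13.05
tcp_pos: [484.3, -391.0, 15.3]
orientation: [-0.011, 1.0, -0.0, 0.0]
wrist_force: [0.0, -0.2, -2.8]
finger_gap: 47.3
grip_force: 52.9
Fz -1.48 [-2.8 -1.1 -1.8 -1.1 -1.3 -1.4 -2.  -0.4]
```

```bash
python3 -m inch '{"linear":[[0,0,0.005],[0,0,0.01],[0,0,0.011],[0,0,0.011],[0,0,0.011],[0,0,0.011],[0,0,0.011],[0,0,-0.18],[0,0,-0.38],[0,0,-0.38]],"twist":[[0,0,0],[0,0,0],[0,0,0],[0,0,0],[0,0,0],[0,0,0],[0,0,0],[0,0,0],[0,0,0],[0,0,0]],"gripper":[-1,-1,-1,-1,1,1,1,1,1,1]}' 50;  python3 -c "
from h import *
rows((610.3,-125.4,130,1.48),(610.3,-125.4,7,1.48))"
```

```text
time_s: 14.7
tcp_pos: [486.8, -393.5, 134.0]
orientation: [-0.012, 1.0, -0.004, 0.003]
wrist_force: [-0.1, -0.3, -0.6]
finger_gap: 85.7
grip_force: 0.0
t 14.7 tcp [ 486.8 -393.5  134. ] gap 85.7 grip 0.0 F [-0.13 -0.29 -0.57]
[-0.432, 0.884, 0.01] [-0.001, 0.001, 0.018] mm 295 deg -7
[-0.429, 0.887, 0.42] [-0.001, 0.001, 0.018] mm 321 deg -7
```

```bash
python3 -m inch '{"linear":[[-0.43,0.886,0],[-0.43,0.886,0],[-0.43,0.886,0],[-0.43,0.886,0],[-0.43,0.886,0],[-0.43,0.886,0],[-0.43,0.886,0]],"twist":[[0,0,0.018],[0,0,0.018],[0,0,0.018],[0,0,0.018],[0,0,0.018],[0,0,0.018],[0,0,0.018]],"gripper":[1,1,1,1,1,1,1]}' 50
python3 - <<'E'
from h import *
from station import camera
a=cv2.resize(camera("top")[:,:,::-1],(400,300)); b=cv2.resize(camera("wrist")[:,:,::-1],(400,300))
cv2.imwrite("pics/w4.png",np.hstack([a,b]))
rows((610.3,-125.4,130,1.48),(610.3,-125.4,7,1.48))
E
```

```text
time_s: 15.58
tcp_pos: [606.2, -122.1, 127.6]
orientation: [0.045, 0.999, -0.0, -0.001]
wrist_force: [0.1, -0.3, -0.0]
finger_gap: 85.2
grip_force: 0.0
t 15.68 tcp [ 606.1 -123.2  128.1] gap 85.4 grip 0.0 F [-0.58 -0.   -0.03]
[-0.015, -0.006, -0.006] [-0.0, -0.0, -0.0] mm 5 deg 0
[-0.015, -0.006, 0.404] [-0.0, -0.0, -0.0] mm 121 deg 0
```

View pics/w4.png

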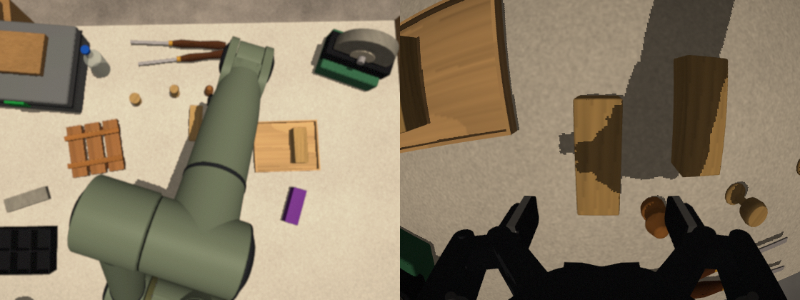

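The left blank lies flat in the tray's right slot. The wrist view shows the right blank centred between the fingers, and the spindle clear beyond its end. I'll grip, lift and weigh it.

```bash
python3 -m inch '{"linear":[[-0.015,-0.006,0.2],[-0.015,-0.006,0.35],[-0.015,-0.006,0.404],[-0.015,-0.006,0.404],[-0.015,-0.006,0.404],[-0.015,-0.006,0.404],[-0.015,-0.006,0.404],[-0.015,-0.006,0.2],[-0.015,-0.006,0],[-0.015,-0.006,-0.05],[-0.015,-0.006,-0.05],[-0.015,-0.006,-0.05]],"twist":[[0,0,0],[0,0,0],[0,0,0],[0,0,0],[0,0,0],[0,0,0],[0,0,0],[0,0,0],[0,0,0],[0,0,0],[0,0,0],[0,0,0]],"gripper":[1,1,1,1,-1,-1,-1,-1,-1,-1,-1,-1]}' 50; python3 weigh.py; python3 -c "
from h import *
k=.158;c,s=np.cos(k),np.sin(k)
for y in(45,-45):
  x0,y0=483-s*y,363+c*y; rows((x0,y0,150,k+np.pi/2))
rows((482,-298,140,.02+np.pi/2),(482,-298,13,.02+np.pi/2))"
```

```text
time_s: 17.18
tcp_pos: [609.5, -123.6, 141.3]
orientation: [0.045, 0.999, 0.001, -0.002]
wrist_force: [-1.0, -0.4, -3.3]
finger_gap: 47.8
grip_force: 53.9
Fz -3.03 [-3.3 -3.4 -3.2 -3.2 -2.5 -3.4 -2.7 -2.5]
t 17.57 tcp [ 610.9 -124.2  143.1] gap 47.5 grip 53.9 F [-1.25 -0.24 -3.89]
[0.608, 1.724, -0.022] [0.0, -0.0, -0.04] mm 549 deg 14
t 17.57 tcp [ 610.9 -124.2  143.1] gap 47.5 grip 53.9 F [-1.25 -0.24 -3.89]
[0.534, 1.433, -0.022] [0.0, -0.0, -0.04] mm 459 deg 14
t 17.57 tcp [ 610.9 -124.2  143.1] gap 47.5 grip 53.9 F [-1.25 -0.24 -3.89]
[0.376, -0.616, 0.011] [0.0, -0.0, -0.018] mm 216 deg 6
[0.375, -0.616, 0.434] [0.0, -0.0, -0.018] mm 253 deg 6
```

Net 2.85 N, so the right blank is wet and goes to the stack's far slot.

```bash
python3 -m inch '{"linear":[[0.36,1,-0.02],[0.36,1,-0.02],[0.36,1,-0.02],[0.36,1,-0.02],[0.36,1,-0.02],[0.36,1,-0.02],[0.36,1,-0.02]],"twist":[[0,0,-0.04],[0,0,-0.04],[0,0,-0.04],[0,0,-0.04],[0,0,-0.04],[0,0,-0.04],[0,0,-0.04]],"gripper":[-1,-1,-1,-1,-1,-1,-1]}' 50;  python3 -c "
from h import *
k=.158;c,s=np.cos(k),np.sin(k)
for y in(45,-45):
  x0,y0=483-s*y,363+c*y; rows((x0,y0,100,k+np.pi/2),(x0,y0,68,k+np.pi/2))"
```

```text
time_s: 18.45
tcp_pos: [530.6, 184.6, 149.8]
orientation: [-0.081, 0.997, -0.0, 0.0]
wrist_force: [0.6, -0.2, -3.3]
finger_gap: 47.4
grip_force: 54.2
t 18.45 tcp [530.6 184.6 149.8] gap 47.4 grip 54.2 F [ 0.57 -0.18 -3.27]
[0.06, 0.763, 0.165] [-0.0, 0.0, 0.001] mm 235 deg 0
[0.06, 0.763, 0.272] [-0.0, 0.0, 0.001] mm 244 deg 0
t 18.45 tcp [530.6 184.6 149.8] gap 47.4 grip 54.2 F [ 0.57 -0.18 -3.27]
[0.061, 0.463, 0.166] [-0.0, 0.0, 0.001] mm 149 deg 0
[0.061, 0.463, 0.272] [-0.0, 0.0, 0.001] mm 162 deg 0
```

```bash
python3 -m inch '{"linear":[[0.06,0.763,0],[0.06,0.763,0],[0.06,0.763,0],[0.06,0.763,0],[0.06,0.763,0.03],[0.06,0.763,0.12],[0.06,0.763,0.2],[0.06,0.763,0.24],[0.06,0.763,0.26],[0.06,0.763,0.268],[0.06,0.763,0.268],[0.06,0.763,0.268]],"twist":[[0,0,0.001],[0,0,0.001],[0,0,0.001],[0,0,0.001],[0,0,0.001],[0,0,0.001],[0,0,0.001],[0,0,0.001],[0,0,0.001],[0,0,0.001],[0,0,0.001],[0,0,0.001]],"gripper":[-1,-1,-1,-1,-1,-1,-1,-1,-1,-1,-1,-1]}' 50;  python3 -c "
from h import *
k=.158;c,s=np.cos(k),np.sin(k)
x0,y0=483-s*45,363+c*45; rows((x0,y0,68,k+np.pi/2),(x0,y0,65,k+np.pi/2))"; python3 weigh.py
```

```text
time_s: 19.95
tcp_pos: [476.5, 407.7, 70.0]
orientation: [-0.077, 0.997, 0.0, 0.001]
wrist_force: [-0.3, 0.1, -2.7]
finger_gap: 48.0
grip_force: 54.4
t 19.95 tcp [476.5 407.7  70. ] gap 48.0 grip 54.4 F [-0.33  0.08 -2.66]
[0.002, -0.001, 0.007] [0.0, 0.0, -0.0] mm 2 deg 0
[0.002, -0.001, 0.017] [0.0, 0.0, -0.0] mm 5 deg 0
Fz -3.07 [-2.7 -3.4 -3.2 -3.5 -3.  -3.2 -3.3 -2.3]
```

```bash
python3 -m inch '{"linear":[[0,0,0.004],[0,0,0.008],[0,0,0.011],[0,0,0.011],[0,0,0.011]],"twist":[[0,0,0],[0,0,0],[0,0,0],[0,0,0],[0,0,0]],"gripper":[-1,-1,-1,-1,-1]}' 50; python3 weigh.py
```

```text
time_s: 20.98
tcp_pos: [476.1, 407.4, 67.6]
orientation: [-0.077, 0.997, 0.0, 0.0]
wrist_force: [-4.5, -2.7, 8.4]
finger_gap: 47.4
grip_force: 55.8
Fz 8.52 [8.4 7.9 8.9 7.9 8.5 8.6 8.7 9.3]
```

Contact felt, so I'll release and retreat.

```bash
python3 -m inch '{"linear":[[0,0,-0.003],[0,0,-0.003],[0,0,-0.003],[0,0,-0.003],[0,0,-0.15],[0,0,-0.3],[0,0,-0.3],[0,0,-0.3]],"twist":[[0,0,0],[0,0,0],[0,0,0],[0,0,0],[0,0,0],[0,0,0],[0,0,0],[0,0,0]],"gripper":[-1,1,1,1,1,1,1,1]}' 50
python3 - <<'E'
from h import *
from station import camera
cv2.imwrite("pics/w5.png",camera("wrist")[:,:,::-1])
rows((573.7,-8.2,130,1.508))
E
```

```text
time_s: 22.38
tcp_pos: [475.9, 407.2, 155.5]
orientation: [-0.077, 0.997, -0.0, -0.0]
wrist_force: [0.0, -0.2, -0.5]
finger_gap: 85.6
grip_force: 0.0
t 22.43 tcp [475.4 406.9 154.7] gap 85.1 grip 0.0 F [-0.08 -0.34 -1.42]
[-0.111, -1.417, 0.083] [-0.0, -0.0, 0.035] mm 427 deg -12
```

View pics/w5.png

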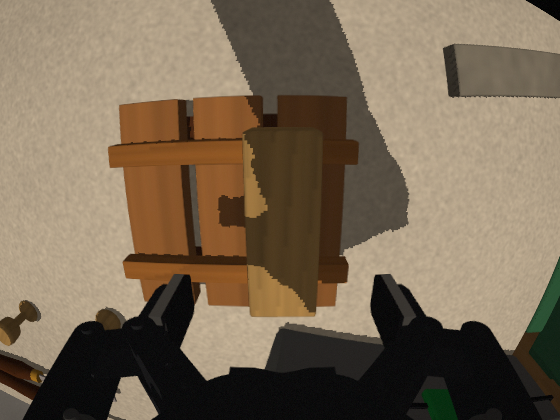

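The wet blank lies across both sticks, rows 128–315 at column 283, overhanging each. Now the middle blank.

```bash
python3 -m inch '{"linear":[[-0.08,-1,0],[-0.08,-1,0],[-0.08,-1,0],[-0.08,-1,0],[-0.08,-1,0],[-0.08,-1,0]],"twist":[[0,0,0.035],[0,0,0.035],[0,0,0.035],[0,0,0.035],[0,0,0.035],[0,0,0.035]],"gripper":[1,1,1,1,1,1]}' 50; python3 -c "
from h import *
rows((573.7,-8.2,130,1.508))"
```

```text
time_s: 23.18
tcp_pos: [545.9, 111.2, 154.4]
orientation: [0.035, 0.999, -0.0, -0.001]
wrist_force: [-0.5, -0.4, 0.5]
finger_gap: 85.7
grip_force: 0.0
t 23.18 tcp [545.9 111.2 154.4] gap 85.7 grip 0.0 F [-0.51 -0.42  0.48]
[-0.121, -0.39, 0.081] [-0.0, -0.0, -0.001] mm 125 deg 0
```

```bash
python3 -m inch '{"linear":[[-0.12,-0.39,0.08],[-0.12,-0.39,0.08],[-0.12,-0.39,0.08],[-0.12,-0.39,0.08],[-0.12,-0.39,0.08]],"twist":[[0,0,0],[0,0,0],[0,0,0],[0,0,0],[0,0,0]],"gripper":[1,1,1,1,1]}' 50
python3 - <<'E'
from h import *
from station import camera
cv2.imwrite("pics/w6.png",cv2.resize(camera("wrist")[:,:,::-1],(400,300)))
rows((573.7,-8.2,130,1.508),(573.7,-8.2,7,1.508))
E
```

```text
time_s: 23.8
tcp_pos: [573.9, -2.7, 131.8]
orientation: [0.031, 1.0, 0.0, -0.0]
wrist_force: [0.3, 0.7, 0.7]
finger_gap: 85.5
grip_force: 0.0
t 23.85 tcp [574.1  -2.7 132. ] gap 85.5 grip 0.0 F [ 0.06 -0.15 -1.38]
[0.0, -0.018, 0.007] [0.0, -0.0, 0.0] mm 6 deg 0
[-0.0, -0.018, 0.417] [0.0, -0.0, 0.0] mm 125 deg 0
```

View pics/w6.png

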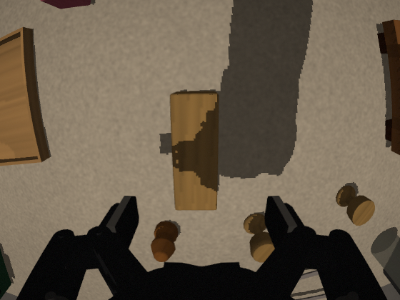

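The blank is at column 195 of 400, within 6 mm of the tool centre, and the correction is included. The spindle and goblet sit beyond its end.

```bash
python3 -m inch '{"linear":[[0,-0.018,0.15],[0,-0.018,0.33],[0,-0.018,0.417],[0,-0.018,0.417],[0,-0.018,0.417],[0,-0.018,0.417],[0,-0.018,0.417],[0,-0.018,0.2],[0,-0.018,0],[0,-0.018,-0.05],[0,-0.018,-0.05],[0,-0.018,-0.05]],"twist":[[0,0,0],[0,0,0],[0,0,0],[0,0,0],[0,0,0],[0,0,0],[0,0,0],[0,0,0],[0,0,0],[0,0,0],[0,0,0],[0,0,0]],"gripper":[1,1,1,1,-1,-1,-1,-1,-1,-1,-1,-1]}' 50; python3 weigh.py; python3 -c "
from h import *
k=.158;c,s=np.cos(k),np.sin(k)
y=-45
x0,y0=483-s*y,363+c*y; rows((x0,y0,150,k+np.pi/2))
rows((482,-298,140,.02+np.pi/2),(482,-298,13,.02+np.pi/2))"
```

```text
time_s: 25.35
tcp_pos: [572.6, -9.7, 145.1]
orientation: [0.033, 0.999, 0.0, -0.002]
wrist_force: [0.7, 0.3, -1.5]
finger_gap: 47.6
grip_force: 52.6
Fz -1.47 [-1.5 -1.8 -1.7 -1.1 -1.9 -1.2 -0.2 -2.4]
t 25.75 tcp [573.9  -9.8 146.4] gap 47.4 grip 52.6 F [ 0.89 -0.28 -0.64]
[0.35, 1.074, -0.012] [0.0, -0.0, -0.035] mm 339 deg 13
t 25.75 tcp [573.9  -9.8 146.4] gap 47.4 grip 52.6 F [ 0.89 -0.28 -0.64]
[0.243, -0.979, 0.022] [0.0, -0.0, -0.014] mm 303 deg 5
[0.243, -0.979, 0.445] [0.0, -0.0, -0.014] mm 331 deg 5
```

Net 1.3 N, so this one is dry and goes to the tray's near slot.

```bash
python3 -m inch '{"linear":[[0.243,-0.979,0],[0.243,-0.979,0],[0.243,-0.979,0],[0.243,-0.979,0],[0.243,-0.979,0.02],[0.243,-0.979,0.02],[0.243,-0.979,0.1],[0.243,-0.979,0.2],[0.243,-0.979,0.3],[0.243,-0.979,0.3]],"twist":[[0,0,-0.014],[0,0,-0.014],[0,0,-0.014],[0,0,-0.014],[0,0,-0.014],[0,0,-0.014],[0,0,-0.014],[0,0,-0.014],[0,0,-0.014],[0,0,-0.014]],"gripper":[-1,-1,-1,-1,-1,-1,-1,-1,-1,-1]}' 50;  python3 -c "
from h import *
rows((482,-298,13,.02+np.pi/2))"
```

```text
time_s: 27.0
tcp_pos: [480.8, -295.7, 54.9]
orientation: [-0.012, 1.0, 0.002, -0.002]
wrist_force: [-0.0, 0.4, -0.5]
finger_gap: 46.9
grip_force: 52.7
t 27.0 tcp [ 480.8 -295.7   54.9] gap 46.9 grip 52.7 F [-0.05  0.4  -0.48]
[-0.004, -0.008, 0.14] [0.001, -0.001, 0.001] mm 42 deg 0
```

```bash
python3 -m inch '{"linear":[[0,-0.006,0.07],[0,-0.006,0.11],[0,-0.006,0.125],[0,-0.006,0.132],[0,-0.006,0.138],[0,-0.006,0.143],[0,-0.006,0.143],[0,-0.006,0.143]],"twist":[[0,0,0],[0,0,0],[0,0,0],[0,0,0],[0,0,0],[0,0,0],[0,0,0],[0,0,0]],"gripper":[-1,-1,-1,-1,-1,-1,-1,-1]}' 50;  python3 weigh.py
```

```text
time_s: 28.0
tcp_pos: [482.3, -300.1, 14.2]
orientation: [-0.011, 1.0, -0.0, 0.0]
wrist_force: [0.8, 0.3, -2.0]
finger_gap: 47.5
grip_force: 52.7
Fz -1.37 [-2.  -1.5 -1.4 -2.  -1.3 -1.6 -1.2  0.1]
```

```bash
python3 -m inch '{"linear":[[0,0,0.004],[0,0,0.008],[0,0,0.009],[0,0,0.009],[0,0,0.009],[0,0,0.009],[0,0,0.009],[0,0,-0.18],[0,0,-0.38],[0,0,-0.5],[0,0,-0.5],[0,0,-0.5]],"twist":[[0,0,0],[0,0,0],[0,0,0],[0,0,0],[0,0,0],[0,0,0],[0,0,0],[0,0,0],[0,0,0],[0,0,0],[0,0,0],[0,0,0]],"gripper":[-1,-1,-1,-1,1,1,1,1,1,1,1,1]}' 50
python3 - <<'E'
from station import camera
import cv2, numpy as np
a=cv2.resize(camera("top")[:,:,::-1],(400,300)); b=cv2.resize(camera("wrist")[:,:,::-1],(400,300))
cv2.imwrite("pics/end.png",np.hstack([a,b]))
E
```

```text
time_s: 29.9
tcp_pos: [481.8, -299.6, 163.2]
orientation: [-0.011, 1.0, 0.0, -0.0]
wrist_force: [0.5, 0.0, -0.3]
finger_gap: 85.2
grip_force: 0.0
```

View pics/end.png

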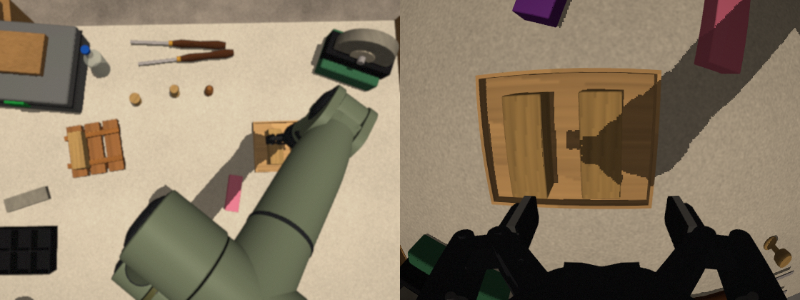

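Both dry blanks lie flat in the tray (wrist view, columns 528 and 600). The wet one is on the stack at (78,150) in the top view, and the turned pieces haven't moved. I'm handing the job in.

```bash
python3 -c "
from station import robot
print(robot.finish_job())"
```

```text
the job is handed in; nothing more can be done
None
```

I handed the job in at about 30 s: the stick and the one wet blank (the right-hand one) are on the stack, both dry blanks are flat in the tray, and the turned pieces are where they stood; no verdict came back.

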